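Fit a chain sprocket on a gearmotor's keyed shaft

TASK

Get the spare gearmotor ready: pull the plastic transport cap off its output shaft and put it in the red bin, then fit the larger of the two chain sprockets on the shaft, hub up. Push it down while turning it until its keyway finds the shaft's key and it drops, fully home against the shoulder; let go of it and leave the other things on the bench where they are.

Things in the scene. Friction and masses are not known exactly. Their poses are not given: they have to be found in the camera images.
- sprocket: the larger chain sprocket, dark steel, 0.6 kg, loose, hub up: toothed plate 83 mm across, 9 mm thick; on it a plain round hub 52 mm in diameter, 26 mm high (35 mm in all). Bore 26.6 mm right through, with one keyway along its whole length, 9.4 mm wide, its bottom 17.6 mm from the axis. Origin: centre of the underside; z up, x points at the keyway
- cap: the white plastic transport cap, a tube 42 mm in outside diameter and 58 mm high, closed at the top and open below, 30 g, standing loosely over the output shaft on the shoulder; it lifts straight off. Origin: centre of its open lower rim; z up towards the closed end
- shaft_seat (a point): point on the upright output shaft's axis at the top of its shoulder, where the sprocket must sit; z up, x points at the shaft's key. Shaft 25 mm in diameter. The key, 8 mm wide and out to 16.3 mm from the axis, runs from 4 to 40 mm above this point. Shoulder 45 mm in diameter, 10 mm above the gearbox's flat top
- shaft_tip (a point): top end of the same shaft, on its axis, 52 mm above shaft_seat; 3 mm chamfer. x points at the key. The top 12 mm of the shaft, above the key, are plain: a sprocket not lined up goes over these and stops on the key's end, 40 mm short of home. The worm gear holds the shaft: it does not turn by hand
- gearmotor: grey gearmotor lying on two battens, does not move: aluminium gearbox about 112 x 104 mm around the shaft, its top 110 mm above the bench; motor lying beside it. Origin: on the bench under the shaft axis (the shoulder is 120 mm above it); z up, y points along the motor, which lies parallel to y at x = +50 mm, from y = 82 to 266 mm, its top 131 mm above the bench
- bin: red open stacking bin that does not move, 150 mm (x) by 210 mm (y), floor 4 mm thick, walls 80 mm high, the front wall on the -x side only 50 mm high. Origin: centre of its underside; z up
- small_sprocket: bystander: a smaller chain sprocket of the same make, 60 mm across, hub 36 mm in diameter, 27 mm high in all. Origin: centre of the underside
- spray_bottle: bystander: white spray bottle, 72 mm in diameter, 218 mm high. Origin: centre of the underside
- grease_tin: bystander: grey tin, 84 mm in diameter, 75 mm high. Origin: centre of the underside
Not all that is in view belongs to the job. What is shaped like the cap but black is not meant. What is shaped like the sprocket but orange is not meant.

How it is judged:
At the end, for the whole second after the job is handed in: The larger sprocket is on the shaft hub up, its underside within 2.5 mm of the shoulder (keyway over key), centred within 4 mm, level within 5 degrees; the cap is in the red bin, the centre of its open rim between the walls and under 68 mm above the bin's underside; both at rest, let go (horizontal distance between sprocket and shaft_seat below 0.004 m and z of sprocket in the frame of shaft_seat between -0.004 and 0.0025 m and angle between sprocket's own z axis and vertical below 0.09 rad and linear speed of sprocket below 0.02 m/s and x of cap in the frame of bin between -0.075 and 0.075 m and y of cap in the frame of bin between -0.105 and 0.105 m and z of cap in the frame of bin below 0.068 m and linear speed of cap below 0.03 m/s); the robot touches nothing.
It fails at once if the smaller sprocket is moved by more than 25 mm (distance of small_sprocket from where it was at the start of the episode above 0.025 m).
It fails at once if the spray bottle or the tin is moved by more than 25 mm (distance of any of spray_bottle, grease_tin from where it was at the start of the episode above 0.025 m).
It also fails if it takes over 58 s, if anything falls off the work surface, if the arm or the gripper's body presses on something with over 40 N, if the wrist force passes 120 N, or if a joint passes its speed limit or range.

ROBOT

A 6-joint arm with a two-finger parallel gripper is mounted at the origin on the work surface. World frame = base frame: x ahead of the robot, y to its left, z up, the work surface at z = 0. Lengths are in m, angles in rad, forces in N, time in s.
With the tool pointing down it reaches from about 0.375 to 0.975 m from the base axis. Payload 3.8 kg.
Tool frame: the origin (TCP) lies on the mounting face of the last link; the fingertips stand 173 mm ahead of it and the grasp point (between the pads) lies 155 mm ahead of it (grasp_offset is the distance from the TCP to the grasp point, in m); x points along the fingers, y is the direction in which the jaws open and shut, and the axes are right-handed (so a half turn about x gives the same grasp; the last joint's range is limited). The gripper opens to 85 mm and grips with 20 to 120 N. Pads are 22 mm wide; open, the fingers measure 114 mm over their backs; the gripper's body (76 mm by 85 mm) begins 54 mm behind the grasp point. The pads swing forward as they close: fully open they stand 13 mm farther back than shut.
Start: joints at [-1.302, 0.264, 1.604, -0, 1.274, -0.037], TCP at [0.203, -0.644, 0.405] pointing down, gripper open.
Joint ranges: [-2.63, 2.63], [-0.94, 2.18], [0.31, 2.57], [-1.31, 4.45], [0, 2.66], [-2.55, 2.55]. Speed limits (rad/s): [2.57, 2.57, 3.14, 3.14, 3.14, 3.14].

INTERFACE

Orientations are given as [roll, pitch, yaw] about the fixed x, y, z axes, in that order (R = Rz(yaw) Ry(pitch) Rx(roll)).
In Python, from rig import * gives the robot as it stands. The module is installed in compiled form; this text tells all that it offers.
- The arm moves only by the shell command python3 -m creep 'ROWS'. ROWS is JSON, a list of rows, each a list of 3 entries, a list of its own where there are three numbers: the shift along the tool's x, y, z in mm, then the turn, a rotation vector about the tool's x, y, z in rad, then the opening, from 0 (shut) to 1 (fully open). A call has 1 to 8 rows; each row shifts and turns the commanded pose from where the row before left it, along the tool's axes as they then stand; what a row does not reach is not made up. A row lasts 1/8 s, in which the tool goes at most 62.5 mm and 10.7 degrees, less where a joint would pass 70% of its speed; a pose out of reach is approached as far as the arm can. A call is refused whole if a number of a shift passes 62.5 or a number of a turn 0.188, either way. A call with a gripper value outside its range is refused whole. The fingers move at their own pace and stop on an object; the grip force is fixed at half the most. Time passes only in rows, so rows that do not move let the fingers close. It gives the time, the measured TCP pose, the force and the opening at its end, in the units of the state.
- get_obs(): the state, without advancing time (a new reading comes with each control period).
- camera(name): name is "side" or "top"; returns a dict with "image" (400x640x3 uint8, blue, green, red), "depth" (400x640 float32, m along the optical axis (not along the pixel's ray), 0 where there is no reading), "mtx" (3x3 intrinsics, pixels), "pose" (4x4, takes a point from camera to world coordinates). Camera axes: x right, y down, z forward; pixel columns grow to the right and rows downward; lengths in m; the calibration is good to about 2 mm. A picture is of the moment at which its call begins.
- hand_in(): hands the job in, once; it reports no verdict.
The state is a dict: "time": time; "q": joint angles; "qd": joint speeds; "effort": joint torques, N m; "ee_pos": TCP position; "eef_rot": TCP orientation; "wrist_force": force on the tool from outside, world axes, zero at the start; "ft_torque": the same for the moment, N m; "opening": opening from 0.0 (shut) to 1.0 (fully open).
Only numpy, scipy, OpenCV 4.12 (cv2) and the standard library are available. Lean on these libraries where they do the work, as an engineer would, in place of code of your own. Each camera call takes 0.05 s, during which the arm holds its last target.

## Working session

There is one attempt and no reset: what is moved stays moved. The work goes in short steps, Python scripts to look and compute and a shell command to move; the robot and the scene stay as the last step left them, time stands still between calls to the robot, and variables do not carry over. Pictures are saved under pics/ and viewed, and the job is handed in when it is done.

```bash
mkdir -p pics; ls; python3 - <<'E'
from rig import *
import cv2, numpy as np
o=get_obs()
for k,v in o.items(): print(k,v)
for n in("side","top"):
    c=camera(n); cv2.imwrite(f"pics/{n}0.png",c["image"]); np.savez(f"{n}0.npz",**{k:np.array(c[k]) for k in("image","depth","mtx","pose")})
    print(n,c["mtx"],c["pose"])
E
```

```text
pics
time 0.0
q [-1.30190764e+00  2.64764935e-01  1.60538799e+00 -1.26819297e-05
  1.27368914e+00 -3.68719537e-02]
qd [-0.00156066  0.00069046 -0.00180439 -0.00075392 -0.00067622 -0.00132724]
effort [ 3.20944513e-03 -5.15108728e+01 -3.67313755e+01  3.22911183e-04
  1.26979940e-02  2.30150427e-06]
ee_pos [ 0.20311015 -0.64335508  0.40334609]
eef_rot [-1.60228118  1.56854688  1.84507584]
wrist_force [-0.26666863 -0.08857513  0.35667913]
ft_torque [-0.00175678  0.02149753 -0.00102902]
opening 1.00213567483851
side [[379.18604236   0.         313.87982083]
 [  0.         379.18604236 196.78058184]
 [  0.           0.           1.        ]] [[-0.90156756 -0.22552493  0.36920786  0.0831531 ]
 [-0.43262803  0.46406494 -0.77296618  0.77736594]
 [ 0.00298672 -0.8566109  -0.5159543   0.67460836]
 [ 0.          0.          0.          1.        ]]
top [[445.69974074   0.         320.26377001]
 [  0.         445.69974074 198.12198901]
 [  0.           0.           1.        ]] [[ 0.13723943 -0.96515341  0.22280987  0.25231393]
 [-0.99052718 -0.13476747  0.02633685 -0.05917112]
 [ 0.00460843 -0.22431369 -0.9745061   1.18067987]
 [ 0.          0.          0.          1.        ]]
```

View pics/side0.png

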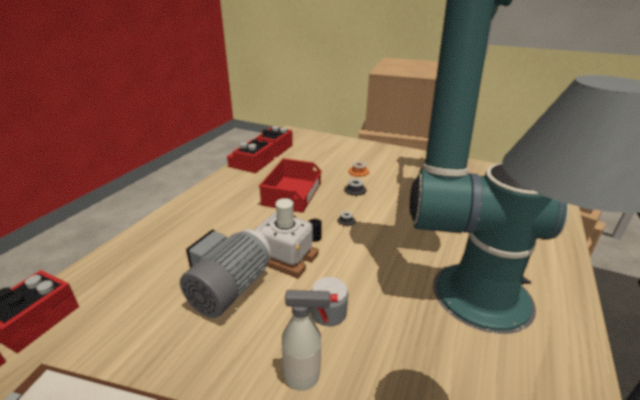

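View pics/top0.png

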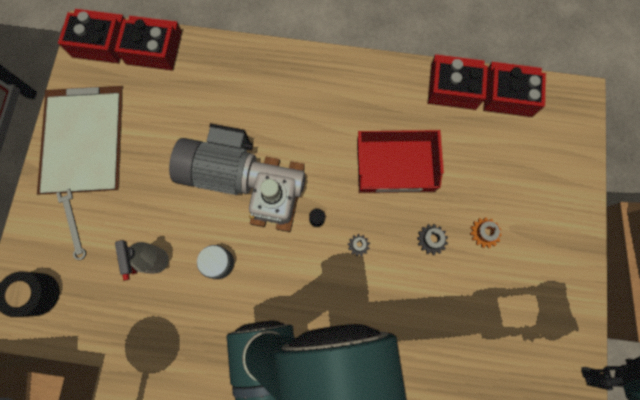

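The top view shows the white cap at (271,191) on the gearbox and a black lookalike at (317,217). The red bin is at (400,160). There are three sprocket shapes: a small one at (358,243), a dark one at (433,238) and an orange one at (486,232). The dark one at (433,238) fits "larger, dark steel". I'll confirm that in an enlarged crop and measure it.

```bash
cat > h.py <<'E'
import numpy as np, cv2
def load(n): return dict(np.load(n))
def ray(c,u,v,z):
    K,P=c["mtx"],c["pose"]; d=P[:3,:3]@np.linalg.inv(K)@np.array([u,v,1.]); o=P[:3,3]
    return o+d*(z-o[2])/d[2]
def proj(c,p):
    K,P=c["mtx"],c["pose"]; q=K@(P[:3,:3].T@(np.asarray(p,float)-P[:3,3])); return q[:2]/q[2]
def cloud(c):
    K,P=c["mtx"],c["pose"]; d=c["depth"]; h,w=d.shape
    u,v=np.meshgrid(np.arange(w),np.arange(h)); r=np.stack([(u-K[0,2])/K[0,0],(v-K[1,2])/K[1,1],np.ones_like(d)],-1)*d[...,None]
    return r@P[:3,:3].T+P[:3,3]
E
python3 - <<'E'
from h import *
t=load("top0.npz"); s=load("side0.npz")
a=cv2.resize(t["image"][215:260,340:510],None,fx=4.7,fy=4.7,interpolation=cv2.INTER_CUBIC)
b=cv2.resize(t["image"][150:235,240:335],None,fx=4,fy=4,interpolation=cv2.INTER_CUBIC)
e=cv2.resize(s["image"][155:235,255:375],None,fx=3.4,fy=3.4,interpolation=cv2.INTER_CUBIC)
W=np.zeros((570,800,3),np.uint8); W[:a.shape[0],:799]=a[:,:799]; W[215:215+340,:380]=b; W[215:215+272,385:385+408]=e
cv2.imwrite("pics/crop1.png",W)
pt=cloud(t)
for n,(u,v) in dict(small=(358,243),big=(433,238),orange=(486,232),blackcap=(317,217),cap=(271,191),binfloor=(400,160),gb=(265,212)).items():
    print(n,pt[v,u].round(4))
E
```

```text
small [ 0.4144 -0.1431  0.0037]
big [ 4.557e-01 -3.399e-01  3.000e-04]
orange [ 0.4908 -0.4782  0.0032]
blackcap [ 0.4593 -0.0273  0.0551]
cap [0.4831 0.0836 0.1754]
binfloor [ 0.6593 -0.2311  0.0031]
gb [0.4446 0.0995 0.1059]
```

View pics/crop1.png

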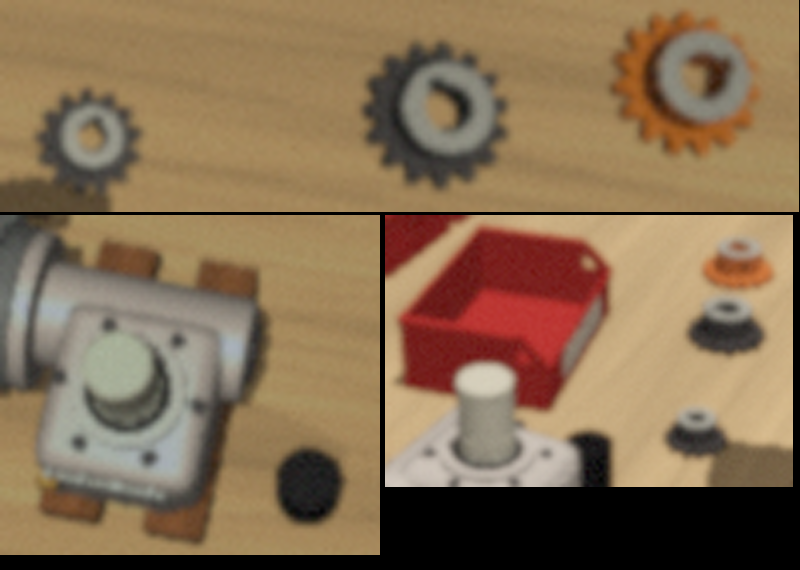

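The crop confirms the choice. The dark sprocket at (433,238) is clearly larger than the small one at (358,243), and the third at (486,232) is orange. The white cap stands on the shaft and the black one is on the bench. Next I'll measure them.

```bash
python3 - <<'E'
from h import *
t=load("top0.npz"); s=load("side0.npz")
def fit(c,box,z,cond,name,zb=None):
    x0,y0,x1,y1=box; im=c["image"].astype(int); m=cond(im,cloud(c)).astype(np.uint8); k=np.zeros_like(m); k[y0:y1,x0:x1]=m[y0:y1,x0:x1]
    cs,_=cv2.findContours(k,cv2.RETR_EXTERNAL,cv2.CHAIN_APPROX_NONE); q=max(cs,key=cv2.contourArea)
    p=np.array([ray(c,u,v,z)[:2] for u,v in q[:,0]],np.float32)
    (cx,cy),r=cv2.minEnclosingCircle(p); M=cv2.moments(q); ce=ray(c,M["m10"]/M["m00"],M["m01"]/M["m00"],z)
    print(name,"minenc",round(cx,4),round(cy,4),"R",round(r,4),"centroid",ce[:2].round(4),"area px",M["m00"])
bright=lambda th: (lambda im,p:(im.min(2)>th))
fit(t,(415,220,452,258),.035,bright(118),"big hub top")
fit(t,(415,218,452,258),.009,lambda im,p:(im[...,2]-im[...,0]<25),"big plate top")
fit(s,(340,170,372,200),.035,bright(118),"big hub side")
fit(t,(255,172,290,210),.178,lambda im,p:(p[...,2]>.165),"cap top")
fit(s,(270,190,300,215),.178,lambda im,p:(p[...,2]>.170),"cap side")
fit(t,(340,228,376,258),.027,bright(118),"small hub")
pt=cloud(t)
im=t["image"].astype(int)
red=((im[...,2]>90)&(im[...,1]<60)&(im[...,0]<60)); red[:120]=0;red[200:]=0;red[:,:340]=0;red[:,460:]=0
cs,_=cv2.findContours(red.astype(np.uint8),0,1); q=max(cs,key=cv2.contourArea); hull=cv2.approxPolyDP(cv2.convexHull(q),4,True)[:,0]
for u,v in hull: print("bin corner",u,v,ray(t,u,v,.08)[:2].round(3),ray(t,u,v,.05)[:2].round(3),pt[v,u].round(3))
print("heights cap",np.median(pt[186:195,266:275,2]), "hub", np.sort(pt[225:250,420:447,2].ravel())[-60::10].round(4))
ps=cloud(s); print("side cap z",np.sort(ps[195:212,276:294,2].ravel())[::40].round(3))
for n in("top","side"):
    pass
a=cv2.resize(t["image"][222:256,416:450],None,fx=16,fy=16,interpolation=cv2.INTER_CUBIC)
cv2.imwrite("pics/big.png",cv2.convertScaleAbs(a,alpha=1.5))
print("dx per px",[ (ray(t,433+a,238+b,.035)-ray(t,433,238,.035))[:2].round(5) for a,b in((1,0),(0,1))])
E
```

```text
big hub top minenc 0.4517 -0.3368 R 0.0227 centroid [ 0.4486 -0.3372] area px 82.0
big plate top minenc 0.4513 -0.336 R 0.039 centroid [ 0.451  -0.3358] area px 550.0
big hub side minenc 0.4462 -0.3261 R 0.1216 centroid [ 0.4433 -0.302 ] area px 744.5
cap top minenc 0.4889 0.0881 R 0.0223 centroid [0.4887 0.0881] area px 244.0
cap side minenc 0.4916 0.0971 R 0.0256 centroid [0.4904 0.097 ] area px 136.5
small hub minenc 0.4097 -0.145 R 0.0159 centroid [ 0.4099 -0.1453] area px 99.5
bin corner 439 131 [ 0.726 -0.314] [ 0.739 -0.321] [ 0.725 -0.313  0.084]
bin corner 442 172 [ 0.616 -0.33 ] [ 0.625 -0.337] [ 0.616 -0.33   0.08 ]
bin corner 437 188 [ 0.571 -0.321] [ 0.58  -0.328] [ 0.58  -0.328  0.049]
bin corner 360 188 [ 0.544 -0.126] [ 0.552 -0.128] [ 0.552 -0.128  0.05 ]
bin corner 359 132 [ 0.694 -0.106] [ 0.706 -0.107] [ 0.694 -0.106  0.082]
heights cap 0.17813004959946777 hub [0.0362 0.0365 0.0368 0.0373 0.0379 0.0387]
side cap z [-0.     0.047  0.055  0.166  0.172  0.177  0.178  0.179]
dx per px [array([ 0.00036, -0.00257]), array([-0.0026 , -0.00021])]
```

View pics/big.png

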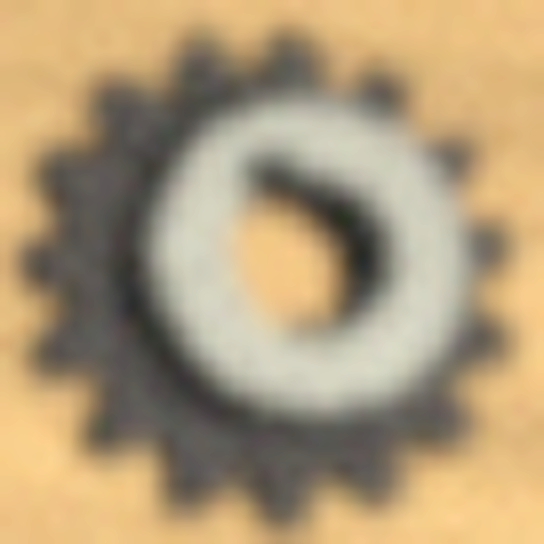

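```bash
cat >> h.py <<'E'
from scipy.spatial.transform import Rotation as Ro
def tool(o): return Ro.from_euler("xyz",o["eef_rot"]).as_matrix()
def go(o,g=None,tcp=None,yaw=None,off=.155):
    """world displacement to put grasp point (at off ahead of TCP) at g, in tool mm; yaw error of jaw axis deg"""
    R=tool(o); p=np.array(o["ee_pos"])
    d=np.asarray(g)-(p+off*R[:,0]); print("grasp pt",(p+off*R[:,0]).round(4),"tilt deg",np.degrees(np.arccos(-R[2,0])).round(2),"jaw yaw deg",np.degrees(np.arctan2(R[1,1],R[0,1])).round(2))
    print("shift tool mm",(R.T@d*1000).round(1))
E
python3 - <<'E'
from h import *
from rig import *
t=load("top0.npz"); s=load("side0.npz")
o=get_obs(); print(tool(o).round(3)); go(o,[.489,.089,.155+.06])
print("hub ctr",ray(t,434.6,237.5,.035).round(4),"plate ctr",ray(t,432.06,238.8,.009).round(4))
for c,b in((t,(255,172,290,210)),(s,(270,190,300,215))):
    p=cloud(c)[b[1]:b[3],b[0]:b[2]].reshape(-1,3)
    for zc in(.170,.174):
        q=p[(p[:,2]>zc)&(p[:,2]<.185)]; (x,y),r=cv2.minEnclosingCircle(q[:,:2].astype(np.float32)); print(len(q),round(x,4),round(y,4),round(r,4),q[:,:2].mean(0).round(4))
W=np.hstack([cv2.resize(t["image"][165:225,240:300],(480,480),interpolation=cv2.INTER_CUBIC),cv2.resize(s["image"][190:250,250:290+30-20],(320,480),interpolation=cv2.INTER_CUBIC)]) if 0 else cv2.resize(s["image"][190:240,255:325],None,fx=11,fy=11,interpolation=cv2.INTER_CUBIC)
cv2.imwrite("pics/gbs.png",W)
E
```

```text
[[-0.001  0.301 -0.954]
 [ 0.002 -0.954 -0.301]
 [-1.    -0.002 -0.   ]]
grasp pt [ 0.2031 -0.6431  0.2485] tilt deg 0.12 jaw yaw deg -72.48
shift tool mm [  34.8 -611.9 -493.1]
hub ctr [ 0.4516 -0.3357  0.035 ] plate ctr [ 0.4517 -0.3355  0.009 ]
256 0.4904 0.0891 0.0212 [0.4896 0.0887]
241 0.4902 0.0893 0.0211 [0.4896 0.0891]
155 0.4928 0.0922 0.0218 [0.4909 0.0959]
136 0.4928 0.0922 0.0218 [0.4918 0.0947]
```

View pics/gbs.png

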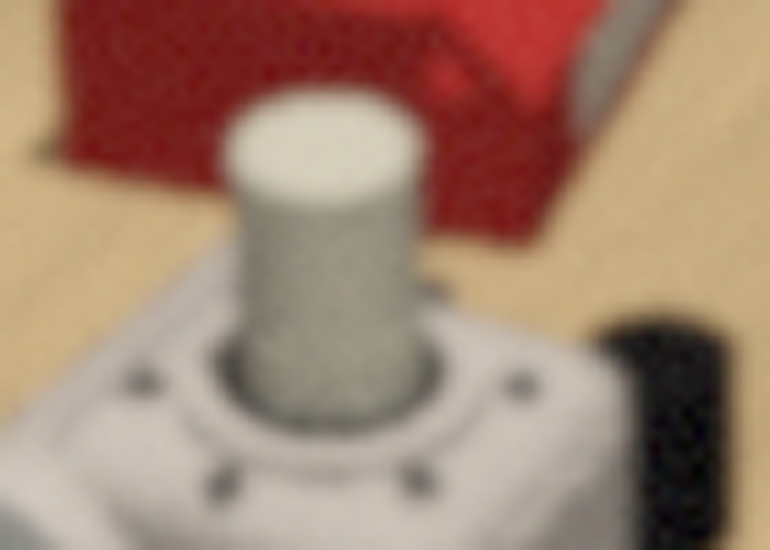

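The side crop shows the cap's top ellipse centred at about (284.1,202.9), and both views put the cap near (0.491,0.090). I'll move above it at constant height.

```bash
python3 -m creep '[[[0,-38,-31],[0,0,0],1],[[0,-38,-31],[0,0,0],1],[[0,-38,-31],[0,0,0],1],[[0,-38,-31],[0,0,0],1],[[0,-38,-31],[0,0,0],1],[[0,-38,-31],[0,0,0],1],[[0,-38,-31],[0,0,0],1],[[0,-38,-31],[0,0,0],1]]'
python3 -m creep '[[[0,-38,-31],[0,0,0],1],[[0,-38,-31],[0,0,0],1],[[0,-38,-31],[0,0,0],1],[[0,-38,-31],[0,0,0],1],[[0,-38,-31],[0,0,0],1],[[0,-38,-31],[0,0,0],1],[[0,-38,-31],[0,0,0],1],[[0,-38,-31],[0,0,0],1]]'
python3 - <<'E'
from h import *
from rig import *
s=load("side0.npz"); print(ray(s,284.1,202.9,.178))
o=get_obs(); print(o["q"].round(2)); go(o,[.491,.090,.152])
E
```

```text
time: 1.1
ee_pos: [0.3483, -0.2775, 0.4043]
eef_rot: [-1.551, 1.57, 1.896]
wrist_force: [0.8, -0.7, 0.7]
opening: 0.999
time: 2.1
ee_pos: [0.4933, 0.0871, 0.4044]
eef_rot: [0.318, 1.57, -2.517]
wrist_force: [1.7, 0.0, 0.3]
opening: 0.999
[0.49202401 0.09196963 0.178     ]
[ 0.13 -0.07  1.97 -0.    1.24  1.39]
grasp pt [0.4932 0.087  0.2494] tilt deg 0.02 jaw yaw deg -72.46
shift tool mm [97.4 -3.5  1.2]
```

```bash
python3 -m creep '[[[25,-3.5,1],[0,0,0],1],[[30,0,0],[0,0,0],1],[[30,0,0],[0,0,0],1],[[12,0,0],[0,0,0],1],[[0,0,0],[0,0,0],1]]'
python3 - <<'E'
from h import *
from rig import *
o=get_obs(); go(o,[.491,.090,.152]); print(o["wrist_force"].round(1))
for n in("side","top"):
    c=camera(n); cv2.imwrite(f"pics/{n}1.png",c["image"]); np.savez(f"{n}1.npz",**{k:np.array(c[k]) for k in("image","depth","mtx","pose")})
i=np.hstack([cv2.resize(cv2.imread("pics/side1.png")[130:250,230:350],(400,400)),cv2.resize(cv2.imread("pics/top1.png")[130:250,210:330],(400,400))]); cv2.imwrite("pics/g1.png",i)
E
```

```text
time: 2.72
ee_pos: [0.4907, 0.0884, 0.3068]
eef_rot: [-0.178, 1.569, -3.013]
wrist_force: [-0.3, -0.2, 0.4]
opening: 0.999
grasp pt [0.4904 0.0883 0.1518] tilt deg 0.13 jaw yaw deg -72.49
shift tool mm [-0.2 -1.4 -1.1]
[-0.3 -0.2  0.4]
```

View pics/g1.png

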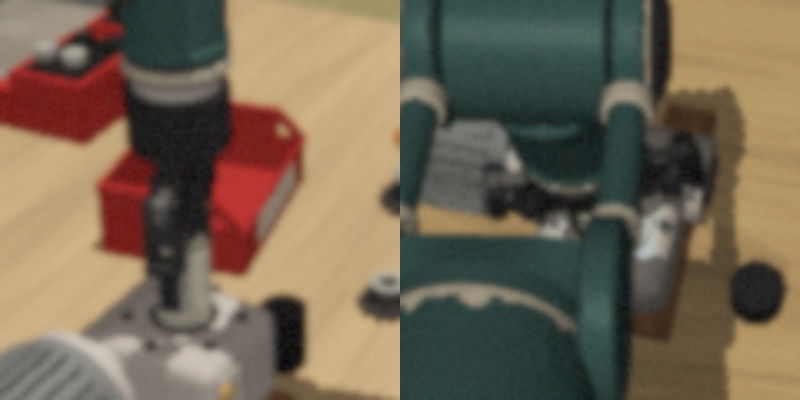

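The fingers straddle the cap and the tips are clear of the gearbox. Closing now, then lifting.

```bash
python3 -m creep '[[[0,0,0],[0,0,0],0],[[0,0,0],[0,0,0],0],[[0,0,0],[0,0,0],0],[[0,0,0],[0,0,0],0],[[0,0,0],[0,0,0],0]]'; python3 -m creep '[[[-15,0,0],[0,0,0],0],[[-25,0,0],[0,0,0],0],[[-25,0,0],[0,0,0],0],[[-25,0,0],[0,0,0],0]]'
python3 - <<'E'
from h import *
from rig import *
o=get_obs(); go(o,[.636,-.218,.152]); print(o["wrist_force"].round(1),o["q"].round(2))
E
```

```text
time: 3.45
ee_pos: [0.4916, 0.0885, 0.3087]
eef_rot: [2.935, 1.569, 0.099]
wrist_force: [-0.0, 0.2, 5.9]
opening: 0.478
time: 3.95
ee_pos: [0.4909, 0.0884, 0.3988]
eef_rot: [-0.042, 1.57, -2.878]
wrist_force: [-0.0, 0.7, -0.6]
opening: 0.48
grasp pt [0.4908 0.0884 0.2438] tilt deg 0.03 jaw yaw deg -72.48
shift tool mm [ 91.8 335.9 -46.3]
[-0.   0.7 -0.6] [ 0.13 -0.07  1.98 -0.    1.23  1.39]
```

```bash
python3 -m creep '[[[0,20,-3],[0,0,0],0],[[0,48,-7],[0,0,0],0],[[0,48,-7],[0,0,0],0],[[0,48,-7],[0,0,0],0],[[0,48,-7],[0,0,0],0],[[0,48,-7],[0,0,0],0],[[0,48,-6],[0,0,0],0],[[0,28,-2],[0,0,0],0]]'; python3 -m creep '[[[40,0,0],[0,0,0],0],[[50,0,0],[0,0,0],0],[[50,0,0],[0,0,0],0],[[40,0,0],[0,0,0],0],[[12,0,0],[0,0,0],0],[[0,0,0],[0,0,0],0.9],[[0,0,0],[0,0,0],0.9],[[0,0,0],[0,0,0],0.9]]'
python3 - <<'E'
from h import *
from rig import *
o=get_obs(); go(o,[.636,-.218,.05]); print(o["wrist_force"].round(1),o["q"].round(2))
E
```

```text
time: 4.95
ee_pos: [0.6366, -0.2203, 0.3977]
eef_rot: [0.018, 1.57, -2.819]
wrist_force: [0.6, -0.8, -0.5]
opening: 0.477
time: 5.95
ee_pos: [0.6373, -0.2185, 0.2083]
eef_rot: [2.472, 1.567, -0.363]
wrist_force: [-0.1, 0.6, -0.0]
opening: 0.898
grasp pt [ 0.6379 -0.2187  0.0533] tilt deg 0.24 jaw yaw deg -72.48
shift tool mm [ 3.3 -1.3  1.6]
[-0.1  0.6 -0. ] [-0.37  0.43  1.77  0.    0.94  0.9 ]
```

```bash
python3 -m creep '[[[-40,0,0],[0,0,0],0.9],[[-55,0,0],[0,0,0],1],[[-55,0,0],[0,0,0],1],[[-20,0,0],[0,0,0],1]]'
python3 - <<'E'
from h import *
from rig import *
o=get_obs(); go(o,[.4516,-.3356,.13]); print(o["wrist_force"].round(1),o["q"].round(2))
for n in("side","top"):
    c=camera(n); cv2.imwrite(f"pics/{n}2.png",c["image"]); np.savez(f"{n}2.npz",**{k:np.array(c[k]) for k in("image","depth","mtx","pose")})
i=np.hstack([cv2.resize(cv2.imread("pics/side2.png")[150:270,230:350],(400,400),interpolation=2),cv2.resize(cv2.imread("pics/top2.png")[160:220,240:300],(400,400),interpolation=2)]); cv2.imwrite("pics/g2.png",i)
E
```

```text
time: 6.45
ee_pos: [0.6374, -0.2185, 0.3827]
eef_rot: [2.471, 1.561, -0.364]
wrist_force: [-0.5, 0.4, 0.1]
opening: 0.998
grasp pt [ 0.6388 -0.2191  0.2277] tilt deg 0.58 jaw yaw deg -72.48
shift tool mm [ 96.3  54.1 214.4]
[-0.5  0.4  0.1] [-0.37  0.27  1.64  0.    1.22  0.9 ]
```

View pics/g2.png

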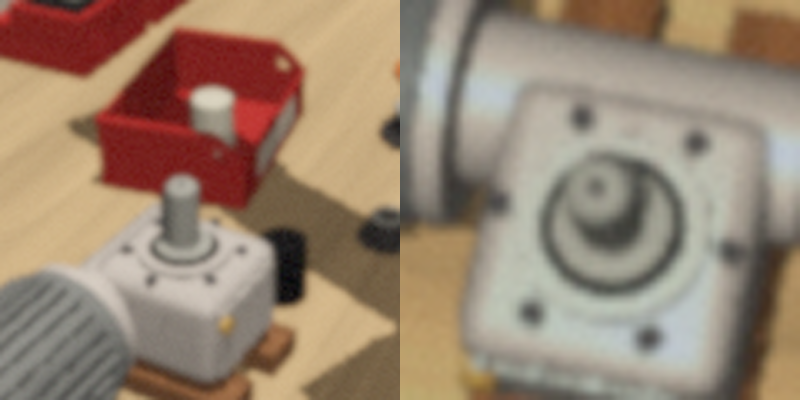

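View pics/top2.png

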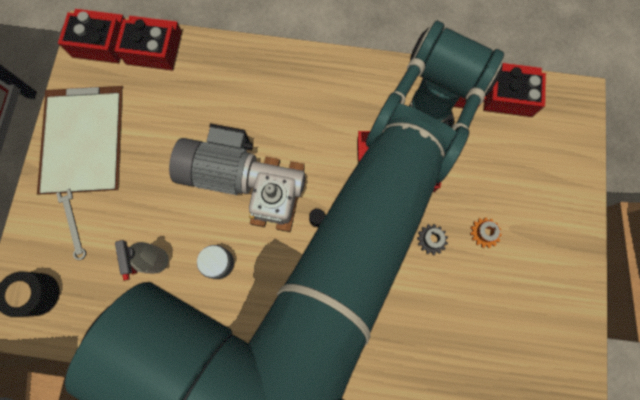

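The cap now stands in the bin and the shaft is bare. I'll zoom in to find the key.

```bash
python3 - <<'E'
from h import *
a=load("side2.npz")["image"][198:234,266:302]; b=load("top2.npz")["image"][176:206,256:286]
i=np.hstack([cv2.resize(a,(400,400),interpolation=2),cv2.resize(b,(400,400),interpolation=2)]); cv2.imwrite("pics/g3.png",cv2.convertScaleAbs(i,alpha=1.7,beta=-60))
E
```

```text
(no output)
```

View pics/g3.png

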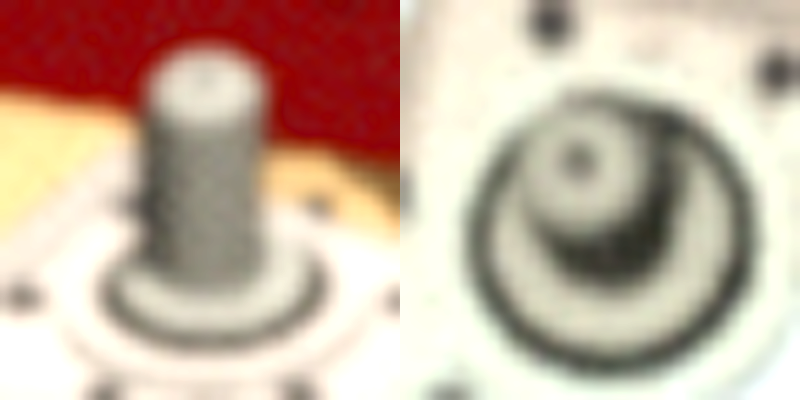

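```bash
python3 - <<'E'
from h import *
t=load("top2.npz"); s=load("side2.npz")
for c,(u0,u1,v0,v1) in((t,(262,284,180,202)),(s,(274,294,198,228))):
    p=cloud(c)[v0:v1,u0:u1]; print((p[...,2]*1000).round().astype(int))
    g=c["image"][v0:v1,u0:u1].mean(2).astype(int); print(g)
    q=p.reshape(-1,3); k=q[(q[:,2]>.168)&(q[:,2]<.18)]; (x,y),r=cv2.minEnclosingCircle(k[:,:2].astype(np.float32)); print("tip",len(k),round(x,4),round(y,4),round(r,4),k.mean(0).round(4))
    print(proj(c,[.491,.09,.172]),proj(c,[.491,.09,.16]),proj(c,[.491,.09,.12]))
E
```

```text
[[ 110  113  108  110  108  108  113  107  112  114  116  118  114  115
  1181  113  109  110  110  108  110  110]
 [ 111  112  115  109  107  116  115  116  119  111  112  113  118  116
   112  118  108  115  109  108  109  112]
 [ 109  104  109  116  116  113  115  115  113  117  113  114  120  115
   115  115  114  117  110  111  109  112]
 [ 108  117  114  114  117  116  158  161  162  112  116  114  114  116
   113  116  113  118  115  115  111  110]
 [ 119  114  116  113  113  169  169  173  168  170  170  115  116  117
   115  118  116  117  114  114  116  108]
 [ 116  114  116  111  170  173  174  170  170  173  172  169  119  117
   116  118  115  115  115  112  121  116]
 [ 118  113  114  170  169  171  171  171  176  173  175  170  169  120
   122  115  116  115  110  114  115  118]
 [ 116  116  114  172  168  168  171  172  172  171  172  173  169  117
   120  121  114  114  115  116  114  117]
 [ 115  116  116  171  170  170  170  172  168  171  171  174  170  118
   119  120  119  115  119  115  118  116]
 [ 117  115  117  175  175  175  173  173  171  171  168  175  17
[... 8149 characters left out ...]
 96 108 114 116 117 114 113 117 132 158 170
  167 153]
 [177 152 134 134 130 121 109 106 109 113 117 118 117 119 123 141 162 171
  169 145]
 [166 133 126 146 153 149 133 122 120 120 121 124 126 129 139 158 170 175
  162 137]
 [162 124 113 144 160 162 157 149 142 139 139 139 143 145 157 167 172 169
  154 124]
 [167 129 106 124 147 159 163 163 159 158 157 159 158 161 166 168 164 155
  131 111]
 [179 151 119 109 121 139 151 158 163 162 161 163 162 161 161 154 142 128
  116 125]
 [188 176 152 125 113 117 127 135 141 142 143 144 144 142 138 129 117 119
  137 156]]
tip 49 0.4931 0.0927 0.0132 [0.4923 0.0945 0.1719]
[284.94216406 204.66784726] [285.11693173 208.73046455] [285.68334484 221.89719989]
```

```bash
python3 - <<'E'
from h import *
t=load("top2.npz"); s=load("side2.npz")
for n,c,(u0,u1,v0,v1),ax in(("top",t,(255,290,175,205),(.4899,.0891)),("side",s,(270,300,198,230),(.4928,.0925))):
    p=cloud(c)[v0:v1,u0:u1].reshape(-1,3); uv=np.stack(np.meshgrid(np.arange(u0,u1),np.arange(v0,v1)),-1).reshape(-1,2)
    m=(p[:,2]>.127)&(p[:,2]<.164); p=p[m];uv=uv[m]
    d=p[:,:2]-ax; r=np.hypot(*d.T); a=np.degrees(np.arctan2(d[:,1],d[:,0]))
    print(n)
    for i in np.argsort(a): print(uv[i],"z%.3f r%.1f ang%.0f"%(p[i,2],r[i]*1000,a[i]),end=" | " )
    print()
E
```

```text
top
[269 194] z0.161 r11.3 ang-180 | [270 196] z0.143 r11.8 ang-177 | [270 195] z0.153 r11.7 ang-172 | [271 197] z0.133 r12.0 ang-171 | [270 194] z0.160 r10.9 ang-169 | [271 196] z0.142 r11.5 ang-167 | [271 195] z0.149 r11.0 ang-162 | [272 197] z0.128 r10.9 ang-161 | [271 194] z0.162 r11.7 ang-156 | [272 196] z0.140 r11.6 ang-155 | [272 195] z0.150 r11.9 ang-150 | [273 197] z0.129 r11.9 ang-149 | [272 194] z0.160 r12.1 ang-146 | [273 196] z0.135 r11.3 ang-144 | [272 193] z0.164 r11.0 ang-141 | [273 195] z0.144 r11.3 ang-139 | [273 194] z0.153 r11.5 ang-135 | [274 196] z0.132 r11.8 ang-134 | [274 195] z0.141 r12.0 ang-129 | [273 193] z0.157 r10.8 ang-129 | [274 194] z0.147 r11.7 ang-124 | [274 193] z0.155 r12.0 ang-120 | [275 195] z0.131 r11.5 ang-116 | [274 192] z0.160 r11.6 ang-113 | [275 194] z0.135 r11.1 ang-109 | [275 193] z0.145 r12.0 ang-106 | [275 192] z0.150 r11.9 ang-100 | [276 194] z0.128 r12.1 ang-98 | [275 191] z0.156 r12.1 ang-95 | [276 193] z0.131 r12.0 ang-90 | [275 190] z0.159 r12.2 ang-87 | [276 192] z0.131 r11.9 ang-77 | [275 189] z0.157 r12.0 ang-73 | [276 191] z0.
[... 3940 characters left out ...]
0 | [286 212] z0.156 r9.4 ang150 | [287 219] z0.137 r12.7 ang151 | [286 216] z0.144 r8.4 ang151 | [287 220] z0.133 r11.1 ang155 | [286 210] z0.161 r8.5 ang155 | [287 218] z0.139 r11.3 ang156 | [287 216] z0.145 r11.1 ang158 | [287 215] z0.147 r10.8 ang160 | [287 221] z0.129 r9.7 ang161 | [287 217] z0.141 r10.1 ang162 | [287 210] z0.162 r10.8 ang163 | [287 212] z0.156 r10.2 ang165 | [287 214] z0.149 r9.6 ang167 | [287 213] z0.152 r9.6 ang168 | [288 212] z0.156 r12.7 ang170 | [287 211] z0.158 r9.4 ang171 | [288 221] z0.128 r11.1 ang173 | [288 219] z0.134 r11.2 ang174 | [288 216] z0.143 r11.5 ang174 | [288 217] z0.140 r11.2 ang175 | [288 214] z0.149 r11.5 ang176 | [288 210] z0.161 r11.7 ang178 |
```

The depth data settles the key. Its end face shows at z≈0.160, r≈16 mm, near +16° in the top view around (269,183), and the side view agrees with an edge point at about +29° minus half the key's width. The dark patch on the right is shadow. I'll check the sprocket in the side view and then move over it.

```bash
python3 - <<'E'
from h import *
s=load("side0.npz"); p=cloud(s)[170:205,338:378].reshape(-1,3)
k=p[(p[:,2]>.029)&(p[:,2]<.045)]; (x,y),r=cv2.minEnclosingCircle(k[:,:2].astype(np.float32)); print("side hub",len(k),x,y,r,k.mean(0))
k=p[(p[:,2]>.006)&(p[:,2]<.012)]; (x,y),r=cv2.minEnclosingCircle(k[:,:2].astype(np.float32)); print("side plate",len(k),x,y,r)
t=load("top0.npz");p=cloud(t)[218:258,412:455].reshape(-1,3)
k=p[(p[:,2]>.029)&(p[:,2]<.045)]; (x,y),r=cv2.minEnclosingCircle(k[:,:2].astype(np.float32)); print("top hub",len(k),x,y,r)
cv2.imwrite("pics/sb.png",cv2.resize(s["image"][170:204,338:374],None,fx=16,fy=16,interpolation=2))
E
python3 -m creep '[[[0,10,40],[0,0,0],1],[[0,14,55],[0,0,0],1],[[0,14,55],[0,0,0],1],[[0,12,50],[0,0,0],1],[[0,4,14],[0,0,0],1]]'
```

```text
side hub 98 0.4527300298213959 -0.3338510990142822 0.02817506343126297 [ 0.45376366 -0.33053119  0.03452753]
side plate 172 0.45605581998825073 -0.3918391764163971 0.09674985706806183
top hub 241 0.45107486844062805 -0.33769431710243225 0.026650983840227127
time: 7.18
ee_pos: [0.4455, -0.3346, 0.373]
eef_rot: [-0.906, 1.566, 2.539]
wrist_force: [-0.6, 0.0, -0.5]
opening: 0.999
```

View pics/sb.png

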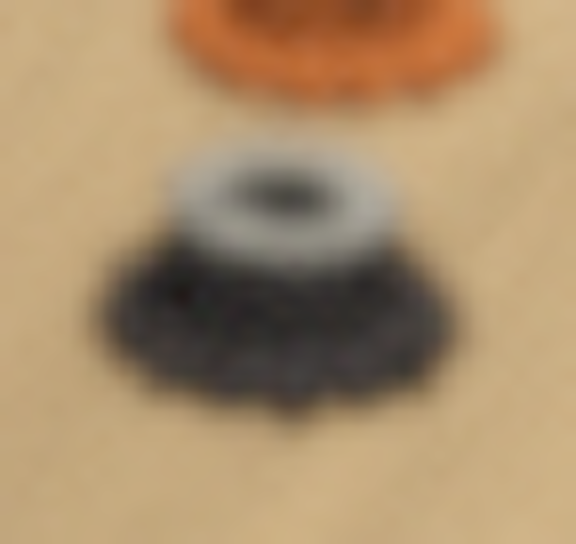

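```bash
python3 - <<'E'
from h import *
from rig import *
o=get_obs(); go(o,[.452,-.335,.06]); print(tool(o).round(3))
E
```

```text
grasp pt [ 0.4449 -0.3342  0.218 ] tilt deg 0.27 jaw yaw deg -72.64
shift tool mm [157.9   3.5  -7. ]
[[-0.004  0.298 -0.954]
 [ 0.003 -0.954 -0.298]
 [-1.    -0.004  0.003]]
```

```bash
python3 -m creep '[[[30,3,-6],[0,0,0],1],[[50,0,0],[0,0,0],1],[[45,0,0],[0,0,0],1],[[25,0,0],[0,0,0],1],[[8,0,0],[0,0,0],1]]'
python3 - <<'E'
from h import *
from rig import *
o=get_obs(); go(o,[.452,-.335,.030]); 
for n in("side","top"):
    c=camera(n); cv2.imwrite(f"pics/{n}3.png",c["image"]); np.savez(f"{n}3.npz",**{k:np.array(c[k]) for k in("image","depth","mtx","pose")})
i=np.hstack([cv2.resize(cv2.imread("pics/side3.png")[130:210,310:390],(400,400),interpolation=2),cv2.resize(cv2.imread("pics/top3.png")[180:280,380:480],(400,400),interpolation=2)]); cv2.imwrite("pics/g4.png",i)
E
```

```text
time: 7.8
ee_pos: [0.454, -0.3335, 0.214]
eef_rot: [-1.033, 1.564, 2.414]
wrist_force: [0.1, -0.0, 0.7]
opening: 1.0
grasp pt [ 0.4533 -0.3329  0.059 ] tilt deg 0.37 jaw yaw deg -72.45
shift tool mm [29.   1.8  1.8]
```

View pics/g4.png

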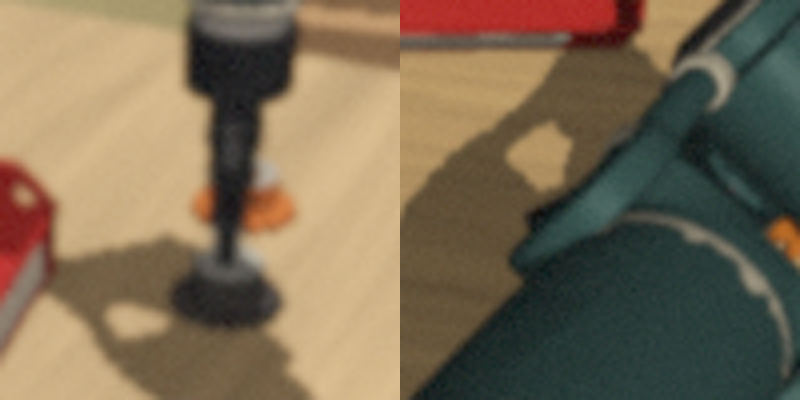

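```bash
python3 - <<'E'
from h import *
s=load("side3.npz"); p=cloud(s)
for z in(.03,.04,.05,.06): print(z,ray(s,355.6,182.4,z).round(3))
for v in range(170,192): print(v,[tuple((p[v,u]*1000).round().astype(int)) for u in (354,356,358)])
E
```

```text
0.03 [ 0.455 -0.341  0.03 ]
0.04 [ 0.449 -0.324  0.04 ]
0.05 [ 0.443 -0.306  0.05 ]
0.06 [ 0.438 -0.289  0.06 ]
170 [(np.int64(473), np.int64(-369), np.int64(62)), (np.int64(468), np.int64(-377), np.int64(59)), (np.int64(425), np.int64(-265), np.int64(120))]
171 [(np.int64(440), np.int64(-273), np.int64(110)), (np.int64(434), np.int64(-275), np.int64(110)), (np.int64(424), np.int64(-264), np.int64(117))]
172 [(np.int64(436), np.int64(-261), np.int64(113)), (np.int64(430), np.int64(-263), np.int64(113)), (np.int64(424), np.int64(-267), np.int64(112))]
173 [(np.int64(436), np.int64(-261), np.int64(109)), (np.int64(431), np.int64(-267), np.int64(107)), (np.int64(425), np.int64(-268), np.int64(108))]
174 [(np.int64(435), np.int64(-259), np.int64(106)), (np.int64(430), np.int64(-265), np.int64(105)), (np.int64(423), np.int64(-265), np.int64(106))]
175 [(np.int64(441), np.int64(-277), np.int64(93)), (np.int64(434), np.int64(-278), np.int64(94)), (np.int64(482), np.int64(-445), np.int64(4))]
176 [(np.int64(441), np.int64(-279), np.int64(88)), (np.int64(435), np.int64(-281), np.int64(88)), (
[... 1532 characters left out ...]
(-308), np.int64(30)), (np.int64(443), np.int64(-314), np.int64(28)), (np.int64(438), np.int64(-318), np.int64(27))]
188 [(np.int64(449), np.int64(-311), np.int64(24)), (np.int64(443), np.int64(-314), np.int64(24)), (np.int64(438), np.int64(-320), np.int64(22))]
189 [(np.int64(451), np.int64(-316), np.int64(17)), (np.int64(443), np.int64(-314), np.int64(20)), (np.int64(437), np.int64(-318), np.int64(20))]
190 [(np.int64(450), np.int64(-314), np.int64(14)), (np.int64(442), np.int64(-312), np.int64(18)), (np.int64(437), np.int64(-320), np.int64(15))]
191 [(np.int64(449), np.int64(-311), np.int64(12)), (np.int64(443), np.int64(-315), np.int64(12)), (np.int64(437), np.int64(-320), np.int64(11))]
```

Fully open, the tips stand 160 mm ahead of the TCP. I'll lower and squeeze once to centre the sprocket, then open, turn 90° and squeeze again to centre it the other way.

```bash
python3 -m creep '[[[15,2,2],[0,0,0],1],[[17,0,0],[0,0,0],1],[[0,0,0],[0,0,0],0.4],[[0,0,0],[0,0,0],0.4],[[0,0,0],[0,0,0],0.4],[[0,0,0],[0,0,0],0.4]]'
```

```text
time: 8.65
ee_pos: [0.4538, -0.3376, 0.1861]
eef_rot: [2.409, 1.57, -0.427]
wrist_force: [0.4, -0.4, 0.5]
opening: 0.587
```

```bash
python3 -m creep '[[[0,0,0],[0,0,0],0.9],[[0,0,0],[0,0,0],0.9],[[0,0,0],[-0.175,0,0],0.9],[[0,0,0],[-0.175,0,0],0.9],[[0,0,0],[-0.175,0,0],0.9],[[0,0,0],[-0.175,0,0],0.9],[[0,0,0],[-0.175,0,0],0.9],[[0,0,0],[-0.175,0,0],0.9]]'; python3 -m creep '[[[0,0,0],[-0.175,0,0],0.9],[[0,0,0],[-0.175,0,0],0.9],[[0,0,0],[-0.17,0,0],0.9],[[0,0,0],[0,0,0],0.9],[[0,0,0],[0,0,0],0.9]]'
python3 - <<'E'
from h import *
from rig import *
o=get_obs(); go(o,[.4538,-.3376,.027]); print(o["q"].round(3))
E
```

```text
time: 9.65
ee_pos: [0.4538, -0.3377, 0.1858]
eef_rot: [0.959, 1.57, -0.821]
wrist_force: [-0.5, -0.5, -0.8]
opening: 0.902
time: 10.28
ee_pos: [0.4537, -0.3376, 0.1857]
eef_rot: [0.495, 1.571, -0.774]
wrist_force: [-0.1, 0.3, 0.0]
opening: 0.902
grasp pt [ 0.4537 -0.3377  0.0307] tilt deg 0.01 jaw yaw deg 17.32
shift tool mm [ 3.7  0.1 -0. ]
[-0.684  0.292  2.018 -0.     0.832 -0.986]
```

```bash
python3 -m creep '[[[3,0,0],[0,0,0],0.9],[[0,0,0],[0,0,0],0],[[0,0,0],[0,0,0],0],[[0,0,0],[0,0,0],0],[[0,0,0],[0,0,0],0],[[0,0,0],[0,0,0],0]]'
```

```text
time: 11.02
ee_pos: [0.4536, -0.3376, 0.1829]
eef_rot: [-1.647, 1.571, -2.913]
wrist_force: [-1.7, 0.6, 4.5]
opening: 0.588
```

```bash
python3 - <<'E'
from rig import *
from h import *
o=get_obs(); go(o,[.4912,.0905,.21]); print(o["wrist_force"].round(1),o["ft_torque"].round(2))
E
python3 -m creep '[[[-20,0,0],[0,0,0],0],[[-40,0,0],[0,0,0],0],[[-50,0,0],[0,0,0],0],[[-50,0,0],[0,0,0],0],[[-30,0,0],[0,0,0],0]]'
python3 - <<'E'
from h import *
from rig import *
o=get_obs(); go(o,[.4912,.0905,.21]); print(o["wrist_force"].round(1),o["ft_torque"].round(2))
for n in("side","top"):
    c=camera(n); cv2.imwrite(f"pics/{n}4.png",c["image"]); np.savez(f"{n}4.npz",**{k:np.array(c[k]) for k in("image","depth","mtx","pose")})
E
```

```text
grasp pt [ 0.4536 -0.3376  0.0279] tilt deg 0.01 jaw yaw deg 17.47
shift tool mm [-182.2  164.4 -397.1]
[-1.7  0.6  4.5] [ 0.01  0.46 -0.04]
time: 11.65
ee_pos: [0.4537, -0.3375, 0.3736]
eef_rot: [0.941, 1.57, -0.325]
wrist_force: [0.3, -0.8, -7.0]
opening: 0.588
grasp pt [ 0.4538 -0.3375  0.2186] tilt deg 0.05 jaw yaw deg 17.47
shift tool mm [   8.5  164.2 -397. ]
[ 0.3 -0.8 -7. ] [-0.03 -0.03  0.02]
```

View pics/side4.png

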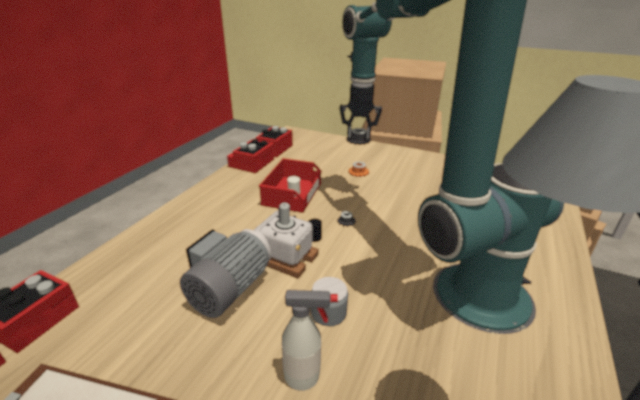

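The side view shows the sprocket held level at (359,135), with the force reading about 7 N. Carrying it over to the shaft.

```bash
python3 -m creep '[[[-5,9,-22],[0,0,0],0],[[0,20,-48],[0,0,0],0],[[0,20,-48],[0,0,0],0],[[0,20,-48],[0,0,0],0],[[0,20,-48],[0,0,0],0],[[0,20,-48],[0,0,0],0],[[0,20,-48],[0,0,0],0],[[0,18,-44],[0,0,0],0]]'; python3 -m creep '[[[0,12,-30],[0,0,0],0],[[0,5,-13],[0.05,0,0],0],[[0,0,0],[0.05,0,0],0],[[0,0,0],[0,0,0],0]]'
python3 - <<'E'
from h import *
from rig import *
o=get_obs(); go(o,[.4912,.0905,.21]); print(o["q"].round(2))
for n in("side","top"):
    c=camera(n); cv2.imwrite(f"pics/{n}5.png",c["image"]); np.savez(f"{n}5.npz",**{k:np.array(c[k]) for k in("image","depth","mtx","pose")})
i=np.hstack([cv2.resize(cv2.imread("pics/side5.png")[150:250,235:335],(400,400),interpolation=2),cv2.resize(cv2.imread("pics/top5.png")[140:240,220:320],(400,400),interpolation=2)]); cv2.imwrite("pics/g5.png",i)
E
```

```text
time: 12.75
ee_pos: [0.4858, 0.0467, 0.3743]
eef_rot: [-1.946, 1.565, 3.073]
wrist_force: [1.6, 0.3, -7.6]
opening: 0.583
time: 13.25
ee_pos: [0.4893, 0.0911, 0.3745]
eef_rot: [-1.705, 1.565, -3.069]
wrist_force: [0.4, 0.2, -7.2]
opening: 0.587
grasp pt [0.4884 0.0911 0.2195] tilt deg 0.33 jaw yaw deg 11.84
shift tool mm [9.5 2.7 1.1]
[ 0.13 -0.05  2.01  0.    1.19 -0.07]
```

View pics/g5.png

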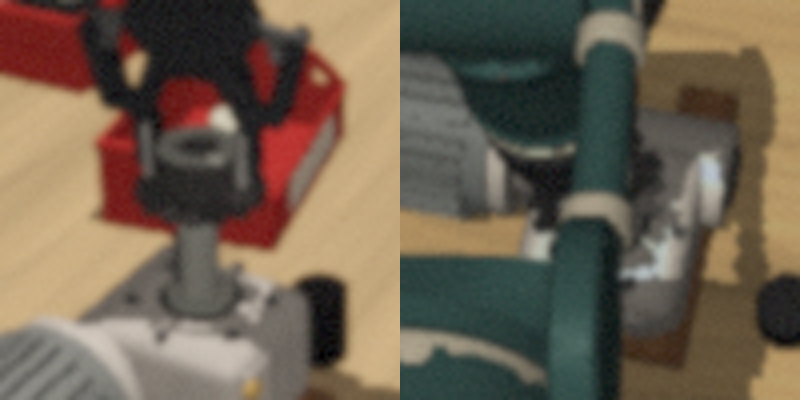

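```bash
python3 - <<'E'
from h import *
s=load("side5.npz"); p=cloud(s)[175:205,268:302]; np.set_printoptions(linewidth=250)
print((p[...,2]*1000).round().astype(int))
q=p.reshape(-1,3); k=q[(q[:,2]>.221)&(q[:,2]<.233)&(abs(q[:,0]-.49)<.04)&(abs(q[:,1]-.09)<.04)]
print(len(k),cv2.minEnclosingCircle(k[:,:2].astype(np.float32)),k.mean(0))
cv2.imwrite("pics/z5.png",cv2.resize(s["image"][175:215,265:305],None,fx=15,fy=15,interpolation=2))
s2=load("side2.npz"); cv2.imwrite("pics/z2.png",cv2.resize(s2["image"][195:225,270:300],None,fx=20,fy=20,interpolation=2))
E
```

```text
[[257 257 259 ... 257 259 260]
 [255 255 256 ... 258 259 260]
 [252 252 253 ... 259 259 262]
 ...
 [ 20  22 197 ...  38  40  43]
 [ 17  19 675 ...  37  37  38]
 [ 12  12  13 ...  31  33  36]]
253 ((0.49036145210266113, 0.09213641285896301), 0.03904677554965019) [0.48896416 0.09610094 0.22647499]
```

View pics/z5.png

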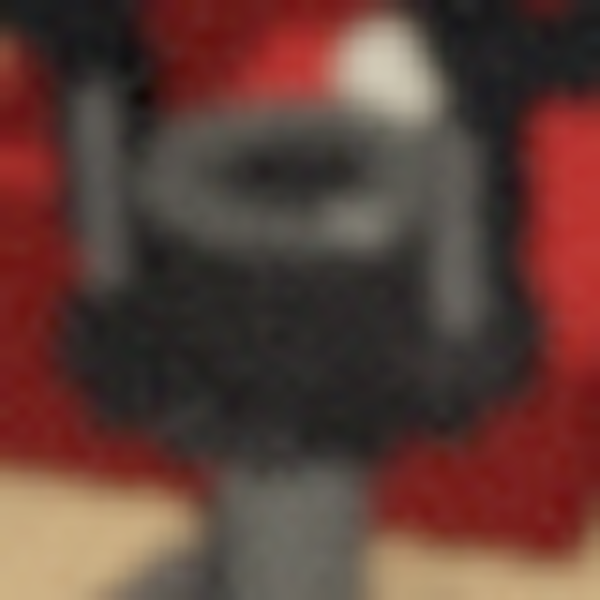

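View pics/z2.png

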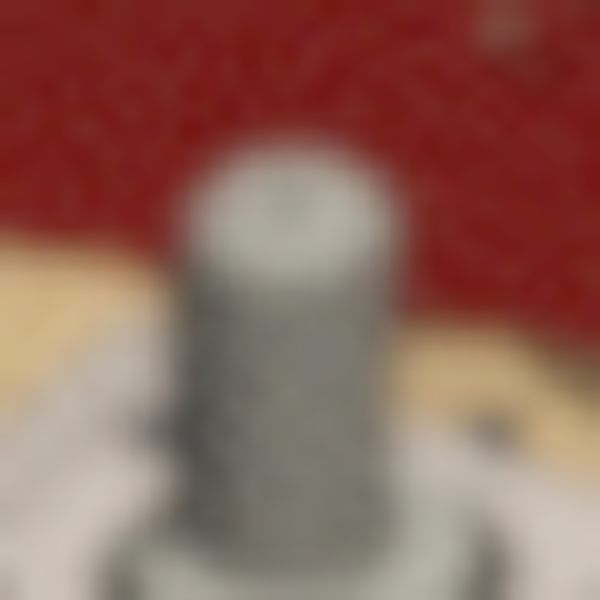

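```bash
python3 - <<'E'
from h import *
from rig import *
s=load("side5.npz"); h=ray(s,283.63,186.23,.2266); t=ray(s,284.0,204.35,.172); print(h.round(4),t.round(4))
o=get_obs(); R=tool(o); g=np.array(o["ee_pos"])+.155*R[:,0]; print("grasp",g.round(4),"hub-grasp",(h-g)[:2].round(4)); d=(t-h); d[2]=0; print("shift mm tool",(R.T@d*1000).round(1),R.round(3))
E
```

```text
[0.4903 0.0937 0.2266] [0.4938 0.0897 0.172 ]
grasp [0.4893 0.0905 0.2206] hub-grasp [0.0009 0.0031]
shift mm tool [-0.   2.7  4.6] [[-0.004  0.979  0.205]
 [-0.     0.205 -0.979]
 [-1.    -0.004 -0.   ]]
```

```bash
python3 -m creep '[[[5,2.5,2.3],[0,0,0],0],[[8,0,0],[0,0,0],0],[[2,0,0],[0,0,0],0],[[0,0,0],[0,0,0],0]]'; python3 -m creep '[[[3,0,0],[0,0,0],0],[[2,0,0],[0,0,0],0],[[0,0,0],[0,0,0],0]]'
python3 - <<'E'
from h import *
from rig import *
o=get_obs(); go(o,[.4922,.0888,.20]); print(o["wrist_force"].round(1),o["ft_torque"].round(2))
E
```

```text
time: 13.85
ee_pos: [0.4937, 0.0884, 0.3622]
eef_rot: [-1.711, 1.57, -3.077]
wrist_force: [0.3, -0.1, -6.6]
opening: 0.585
time: 14.22
ee_pos: [0.4937, 0.0886, 0.3575]
eef_rot: [-1.668, 1.57, -3.034]
wrist_force: [0.6, -0.0, -6.5]
opening: 0.586
grasp pt [0.4936 0.0886 0.2025] tilt deg 0.03 jaw yaw deg 11.75
shift tool mm [ 2.5 -1.4 -0.5]
[ 0.6 -0.  -6.5] [ 0.05 -0.01 -0.01]
```

```bash
python3 -m creep '[[[0,-1,-0.3],[0,0,0],0],[[2,0,0],[0,0,0],0],[[2,0,0],[0,0,0],0],[[0,0,0],[0,0,0],0]]'
python3 - <<'E'
from h import *
from rig import *
o=get_obs(); go(o,[.4922,.0888,.20]); print(o["wrist_force"].round(1),o["ft_torque"].round(2))
E
python3 -m creep '[[[2,0,0],[0,0,0],0],[[1,0,0],[0,0,0],0],[[0,0,0],[0,0,0],0]]'
python3 - <<'E'
from h import *
from rig import *
o=get_obs(); go(o,[.4922,.0888,.20]); print(o["wrist_force"].round(1),o["ft_torque"].round(2))
E
```

```text
time: 14.72
ee_pos: [0.4926, 0.0887, 0.3534]
eef_rot: [-1.702, 1.57, -3.068]
wrist_force: [-1.0, 0.5, -7.0]
opening: 0.585
grasp pt [0.4925 0.0887 0.1984] tilt deg 0.03 jaw yaw deg 11.75
shift tool mm [-1.6 -0.3 -0.2]
[-1.   0.5 -7. ] [0.03 0.02 0.01]
time: 15.1
ee_pos: [0.4928, 0.0889, 0.3512]
eef_rot: [2.559, 1.57, 1.193]
wrist_force: [-1.6, 2.3, -2.3]
opening: 0.59
grasp pt [0.4929 0.089  0.1962] tilt deg 0.04 jaw yaw deg 11.74
shift tool mm [-3.8 -0.7  0.1]
[-1.6  2.3 -2.3] [0.3  0.34 0.01]
```

Chamfer contact: the side force (-1.6, +2.3) N points towards the shaft axis, so I'll shift about 1 mm that way and press on.

```bash
python3 -m creep '[[[0,-0.6,-1.3],[0,0,0],0],[[1,0,0],[0,0,0],0],[[1,0,0],[0,0,0],0],[[0,0,0],[0,0,0],0]]'
python3 - <<'E'
from h import *
from rig import *
o=get_obs(); go(o,[.4922,.0888,.20]); print(o["wrist_force"].round(1),o["ft_torque"].round(2))
E
```

```text
time: 15.6
ee_pos: [0.4919, 0.0899, 0.3484]
eef_rot: [-2.691, 1.571, 2.227]
wrist_force: [1.2, 1.8, -7.0]
opening: 0.584
grasp pt [0.4919 0.0899 0.1934] tilt deg 0.01 jaw yaw deg 11.74
shift tool mm [-6.6  0.1  1.2]
[ 1.2  1.8 -7. ] [ 0.3  -0.13 -0.02]
```

```bash
python3 -m creep '[[[2,0,-0.5],[0,0,0],0],[[2,0,0],[0,0,0],0],[[1,0,0],[0,0,0],0],[[0,0,0],[0,0,0],0]]'
python3 - <<'E'
from h import *
from rig import *
o=get_obs(); go(o,[.4922,.0888,.20]); print(o["wrist_force"].round(1),o["ft_torque"].round(2))
E
```

```text
time: 16.1
ee_pos: [0.4917, 0.0903, 0.3435]
eef_rot: [-1.349, 1.57, -2.715]
wrist_force: [0.3, 1.0, -6.8]
opening: 0.585
grasp pt [0.4917 0.0903 0.1885] tilt deg 0.02 jaw yaw deg 11.74
shift tool mm [-11.5   0.2   1.5]
[ 0.3  1.  -6.8] [ 0.1   0.05 -0.01]
```

```bash
python3 -m creep '[[[1.5,0,0],[0,0,0],0],[[1,0,0],[0,0,0],0],[[0,0,0],[0,0,0],0]]'
python3 - <<'E'
from h import *
from rig import *
o=get_obs(); go(o,[.4922,.0888,.20]); print(o["wrist_force"].round(1),o["ft_torque"].round(2))
E
```

```text
time: 16.48
ee_pos: [0.492, 0.0903, 0.3418]
eef_rot: [1.341, 1.57, -0.025]
wrist_force: [-1.3, -0.2, -2.0]
opening: 0.586
grasp pt [0.4921 0.0903 0.1868] tilt deg 0.04 jaw yaw deg 11.75
shift tool mm [-13.2  -0.2   1.5]
[-1.3 -0.2 -2. ] [-0.1   0.15  0.02]
```

Resting on the key's end now. I'll press lightly and turn clockwise seen from above, with a little downward feed.

```bash
python3 -m creep '[[[1,0,0],[0,0,0],0],[[0.3,0,0],[0.04,0,0],0],[[0.3,0,0],[0.04,0,0],0],[[0,0,0],[0.04,0,0],0]]'
python3 - <<'E'
from rig import *
o=get_obs(); print(o["wrist_force"].round(1),o["ft_torque"].round(2))
E
python3 -m creep '[[[0,0,0],[0.04,0,0],0],[[0,0,0],[0.04,0,0],0],[[0,0,0],[0,0,0],0]]'
python3 - <<'E'
from h import *
from rig import *
o=get_obs(); go(o,[.4922,.0888,.20]); print(o["wrist_force"].round(1),o["ft_torque"].round(2))
E
```

```text
time: 16.98
ee_pos: [0.4918, 0.0902, 0.3389]
eef_rot: [0.436, 1.57, -1.051]
wrist_force: [0.9, -1.1, -6.8]
opening: 0.588
[ 0.9 -1.1 -6.8] [-0.05 -0.19  0.01]
time: 17.35
ee_pos: [0.4915, 0.0903, 0.3386]
eef_rot: [-1.522, 1.57, -3.088]
wrist_force: [-0.5, -0.7, -7.0]
opening: 0.588
grasp pt [0.4914 0.0903 0.1836] tilt deg 0.06 jaw yaw deg 0.31
shift tool mm [-16.4   0.8   1.5]
[-0.5 -0.7 -7. ] [ 0.07 -0.03  0.01]
```

```bash
python3 -m creep '[[[1,0,0],[0,0,0],0],[[1,0,0],[0,0,0],0],[[0,0,0],[0,0,0],0]]'
python3 - <<'E'
from h import *
from rig import *
o=get_obs(); go(o,[.4922,.0888,.20]); print(o["wrist_force"].round(1),o["ft_torque"].round(2))
E
```

```text
time: 17.73
ee_pos: [0.4917, 0.0903, 0.3373]
eef_rot: [-1.455, 1.57, -3.02]
wrist_force: [0.4, -0.5, -6.6]
opening: 0.59
grasp pt [0.4917 0.0903 0.1823] tilt deg 0.03 jaw yaw deg 0.3
shift tool mm [-17.7   0.5   1.5]
[ 0.4 -0.5 -6.6] [ 0.01 -0.03  0.01]
```

```bash
python3 -m creep '[[[1.5,0,0],[0,0,0],0],[[1.5,0,0],[0,0,0],0],[[1,0,0],[0,0,0],0],[[0,0,0],[0,0,0],0]]'
python3 - <<'E'
from h import *
from rig import *
o=get_obs(); go(o,[.4922,.0888,.20]); print(o["wrist_force"].round(1),o["ft_torque"].round(2))
c=camera("side"); cv2.imwrite("pics/z6.png",cv2.resize(c["image"][175:245,250:320],(560,560),interpolation=2))
E
```

```text
time: 18.23
ee_pos: [0.4918, 0.0903, 0.3335]
eef_rot: [-1.437, 1.571, -3.003]
wrist_force: [0.2, -0.2, -7.4]
opening: 0.586
grasp pt [0.4917 0.0903 0.1785] tilt deg 0.01 jaw yaw deg 0.29
shift tool mm [-21.5   0.5   1.5]
[ 0.2 -0.2 -7.4] [ 0.02 -0.01 -0.05]
```

View pics/z6.png

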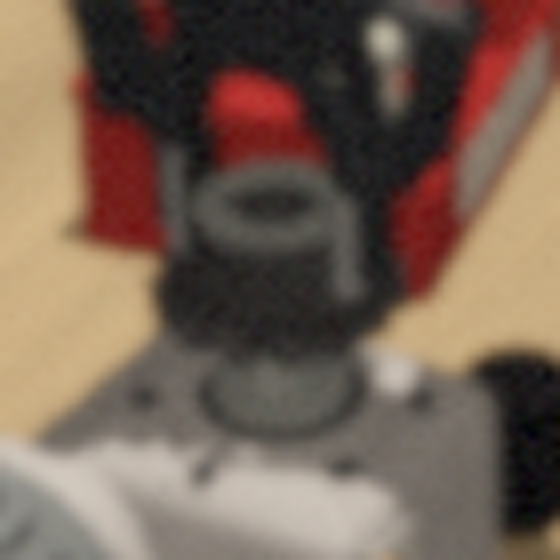

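The side view shows the sprocket low on the shaft, about 9 mm below the key's top with almost no resistance, so the keyway has engaged. Continuing down.

```bash
python3 -m creep '[[[3,0,0],[0,0,0],0],[[4,0,0],[0,0,0],0],[[4,0,0],[0,0,0],0],[[0,0,0],[0,0,0],0]]'
python3 - <<'E'
from h import *
from rig import *
o=get_obs(); go(o,[.4917,.0903,.1479]); print(o["wrist_force"].round(1),o["ft_torque"].round(2))
E
```

```text
time: 18.77
ee_pos: [0.4916, 0.0903, 0.322]
eef_rot: [-1.511, 1.57, -3.077]
wrist_force: [0.3, -0.1, -6.2]
opening: 0.583
grasp pt [0.4915 0.0903 0.167 ] tilt deg 0.06 jaw yaw deg 0.28
shift tool mm [19.1  0.2  0. ]
[ 0.3 -0.1 -6.2] [ 0.07 -0.04  0.01]
```

```bash
python3 -m creep '[[[4,0,0],[0,0,0],0],[[4,0,0],[0,0,0],0],[[4,0,0],[0,0,0],0],[[3,0,0],[0,0,0],0],[[0,0,0],[0,0,0],0]]'
python3 - <<'E'
from h import *
from rig import *
o=get_obs(); go(o,[.4917,.0903,.1479]); print(o["wrist_force"].round(1),o["ft_torque"].round(2))
E
python3 -m creep '[[[1.5,0,0],[0,0,0],0],[[1.5,0,0],[0,0,0],0],[[0,0,0],[0,0,0],0]]'
python3 - <<'E'
from h import *
from rig import *
o=get_obs(); go(o,[.4917,.0903,.1479]); print(o["wrist_force"].round(1),o["ft_torque"].round(2))
E
```

```text
time: 19.4
ee_pos: [0.4917, 0.0903, 0.3072]
eef_rot: [-1.502, 1.57, -3.068]
wrist_force: [0.6, -0.3, -7.9]
opening: 0.587
grasp pt [0.4915 0.0903 0.1522] tilt deg 0.04 jaw yaw deg 0.28
shift tool mm [4.3 0.2 0. ]
[ 0.6 -0.3 -7.9] [-0.03 -0.03  0.01]
time: 19.77
ee_pos: [0.4918, 0.0903, 0.3045]
eef_rot: [-1.462, 1.571, -3.028]
wrist_force: [-1.1, -0.3, -6.6]
opening: 0.584
grasp pt [0.4917 0.0903 0.1495] tilt deg 0.01 jaw yaw deg 0.29
shift tool mm [ 1.6 -0.   0. ]
[-1.1 -0.3 -6.6] [ 0.02 -0.09  0.02]
```

```bash
python3 -m creep '[[[1,0,0],[0,0,0],0],[[1,0,0],[0,0,0],0],[[1,0,0],[0,0,0],0],[[0,0,0],[0,0,0],0]]'
python3 - <<'E'
from h import *
from rig import *
o=get_obs(); go(o,[.4917,.0903,.1479]); print(o["wrist_force"].round(1),o["ft_torque"].round(2))
E
```

```text
time: 20.27
ee_pos: [0.4919, 0.0904, 0.3028]
eef_rot: [1.491, 1.571, -0.075]
wrist_force: [-4.6, -0.8, 5.1]
opening: 0.588
grasp pt [0.4919 0.0904 0.1478] tilt deg 0.01 jaw yaw deg 0.29
shift tool mm [-0.1 -0.2  0.1]
[-4.6 -0.8  5.1] [-0.13  1.05  0.01]
```

Firm stop with the underside at about 0.120 m, which is home on the shoulder. I'll release, retreat straight up and step aside for a check.

```bash
python3 -m creep '[[[0,0,0],[0,0,0],1],[[0,0,0],[0,0,0],1],[[0,0,0],[0,0,0],1],[[0,0,0],[0,0,0],1],[[-20,0,0],[0,0,0],1],[[-40,0,0],[0,0,0],1],[[-40,0,0],[0,0,0],1]]'; python3 -m creep '[[[0,0,45],[0,0,0],1],[[0,0,50],[0,0,0],1],[[0,0,50],[0,0,0],1],[[0,0,50],[0,0,0],1],[[0,0,30],[0,0,0],1],[[0,0,0],[0,0,0],1]]'
python3 - <<'E'
from h import *
from rig import *
o=get_obs(); print(o["wrist_force"].round(1))
for n in("side","top"):
    c=camera(n); np.savez(f"{n}7.npz",**{k:np.array(c[k]) for k in("image","depth","mtx","pose")})
s=load("side7.npz");t=load("top7.npz")
for n,c,(u0,u1,v0,v1) in(("top",t,(245,300,165,220)),("side",s,(260,310,185,235))):
    q=cloud(c)[v0:v1,u0:u1].reshape(-1,3)
    k=q[(q[:,2]>.166)&(q[:,2]<.180)]; print(n,"tip",k.mean(0).round(4),cv2.minEnclosingCircle(k[:,:2].astype(np.float32)))
    k=q[(q[:,2]>.148)&(q[:,2]<.162)&(np.hypot(q[:,0]-.491,q[:,1]-.09)>.017)&(np.hypot(q[:,0]-.491,q[:,1]-.09)<.028)]; print(n,"hub top z",np.median(k[:,2]).round(4),len(k),cv2.minEnclosingCircle(k[:,:2].astype(np.float32)))
i=np.hstack([cv2.resize(s["image"][150:250,230:330],(400,400),interpolation=2),cv2.resize(t["image"][145:245,220:320],(400,400),interpolation=2)]); cv2.imwrite("pics/g7.png",i)
cv2.imwrite("pics/top7.png",t["image"])
E
```

```text
time: 21.15
ee_pos: [0.4916, 0.0903, 0.4022]
eef_rot: [-1.448, 1.57, -3.013]
wrist_force: [1.0, 0.0, 0.1]
opening: 1.003
time: 21.9
ee_pos: [0.4929, -0.1365, 0.4015]
eef_rot: [0.118, 1.571, -1.451]
wrist_force: [-0.6, 1.0, 0.6]
opening: 0.997
[-0.6  1.   0.6]
top tip [0.4897 0.0888 0.1712] ((0.49008578062057495, 0.0886615589261055), 0.012360656633973122)
top hub top z 0.1548 210 ((0.49053528904914856, 0.08886101841926575), 0.026445943862199783)
side tip [0.4923 0.0947 0.1714] ((0.4928623139858246, 0.09325052052736282), 0.012447942048311234)
side hub top z 0.1552 127 ((0.493038535118103, 0.09213152527809143), 0.025949077680706978)
```

View pics/g7.png

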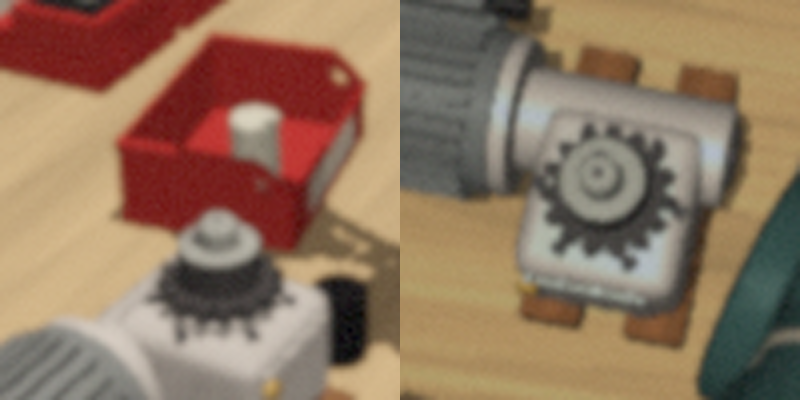

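View pics/top7.png

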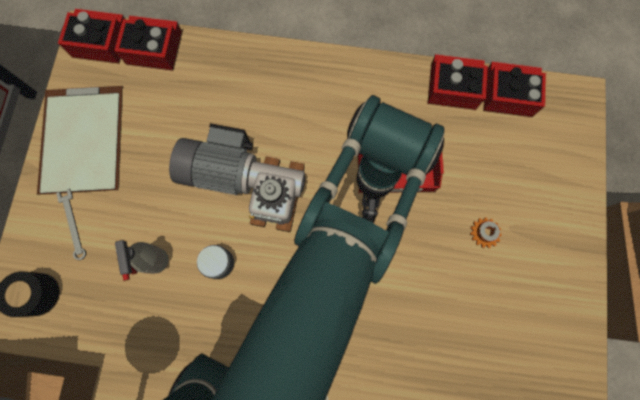

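The sprocket is home: the hub top reads 0.155 m in both views (0.120 + 0.035), it is concentric with the shaft tip within about 1 mm, and it is level. The cap stands in the bin. The bystanders in view, the tin at (215,262) and the bottle at (145,257), haven't moved, and the gripper is clear. Handing in.

```bash
python3 -c "
from rig import *
print(hand_in())"
```

```text
the job is handed in; nothing more can be done
None
```

The job is done and handed in after about 22 s of the 58 s allowed. The cap is in the red bin, and the larger sprocket is fully home on the shaft, hub up and released.

- **Cap:** I lifted it straight off the shaft and stood it in the bin. The last side view shows it standing on the bin floor.
- **Sprocket:** I squeezed it in two directions to centre it in the gripper and lowered it onto the shaft. I corrected about 1 mm from the side force on the shaft's chamfer. It then stopped on the key's end, and I turned it clockwise with light pressure. It dropped while turning, then went down freely to a firm stop.
- **Seating:** at the stop, the arm's pose put the underside at about 0.120 m, the shoulder's height. After release, the hub top read 0.1548 m (top camera) and 0.1552 m (side camera) against 0.155 m expected. The hub was within about 1.2 mm of the shaft tip in both views, and the sprocket looked level.
- **Bystanders:** the spray bottle and tin are unchanged in the last top view. The small sprocket was hidden by the arm in that view; it was in place in an earlier one, and nothing touched it as far as I could tell.
- **Disagreements:** the two cameras' positions for the same thing differed by about 3–5 mm, so I let the contact forces settle the final alignment. The sprocket also seated a few degrees sooner than my key and keyway angle estimates predicted.

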